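Roll-test sample tubes on a ramp and reject the one that will not roll

ROBOT

A 6-joint arm with a two-finger parallel gripper is mounted at the origin on a cart in front of the work surface, level with it; the furniture and walls round the work are solid. World frame = base frame: x ahead of the robot, y to its left, z up, the work surface at z = 0. Lengths are in m, angles in degrees, forces in N, time in s.
With the tool pointing down it reaches from about 0.35 to 0.95 m from the base axis. Payload 17.4 kg.
Tool frame: the origin (TCP) lies at the very end of the fingers, on their centre line; the grasp point (between the pads) lies 19 mm behind it; y points along the fingers, z is the direction in which the jaws open and shut, and the axes are right-handed (so a half turn about y gives the same grasp; the last joint's range is limited). The gripper opens to 93 mm and grips with 3 to 60 N. Pads are 15 mm wide; open, the fingers measure 128 mm over their backs; the gripper's body (75 mm by 188 mm) begins 65 mm behind the grasp point.
Start: joints at [62.349, 6.646, 82.598, -0, 90.757, -2.166], TCP at [0.29, 0.609, 0.219] pointing down, gripper open.
Joint ranges: [-162.19, 162.19], [-47.58, 125.68], [4.15, 143.07], [-65.23, 245.23], [0.69, 171.88], [-170.13, 170.13]. Speed limits (degrees/s): [108.29, 108.29, 127.2, 180, 180, 180].

INTERFACE

Orientations are given as [roll, pitch, yaw] about the fixed x, y, z axes, in that order (R = Rz(yaw) Ry(pitch) Rx(roll)).
In Python, from plant import robot gives the robot as it stands.
- The arm moves only by the shell command python3 -m handwheel 'ROWS' [FORCE]. ROWS is JSON, a list of rows, each a list of 3 entries, a list of its own where there are three numbers: the closure, from -1 (fully open) to 1 (shut), then the shift along the world's x, y, z in cm, then the turn, a rotation vector about the world's x, y, z in rad. In form: [[hand, [dx, dy, dz], [rx, ry, rz]], ...]. A call has exactly 5 rows; each row shifts and turns the commanded pose from where the row before left it; what a row does not reach is not made up. A row lasts 1/8 s, in which the tool goes at most 62.5 mm and 10.7 degrees, less where a joint would pass 70% of its speed; a pose out of reach is approached as far as the arm can. A call with a gripper value outside its range is refused whole. The fingers move at their own pace and stop on an object; FORCE is the grip in N (left out, the last holds). Time passes only in rows, so rows that do not move let the fingers close, or fill a call up. It gives the time, the measured TCP pose, the force and the opening at its end, in the units of the state.
- robot.get_obs(): the state, without advancing time (a new reading comes with each control period).
- robot.capture(name): name is "scene" or "top" or "wrist"; returns a dict with "img" (480x640x3 uint8, red, green, blue), "range_z" (480x640 float32, m along the optical axis (not along the pixel's ray), 0 where there is no reading), "fx", "fy", "cx", "cy" (pixels), "cam_to_world" (4x4, takes a point from camera to world coordinates). Camera axes: x right, y up, looking along -z (the intrinsics and any distortion apply to the point x, -y, -z); pixel columns grow to the right and rows downward; lengths in m; the calibration is good to about 2 mm. The wrist camera is an equidistant fisheye: a pixel r from the principal point sees the ray r / f radians off the axis. A picture is of the moment at which its call begins.
- robot.hand_in(): hands the job in, once; it reports no verdict.
Trained networks look in the newest picture that a camera, given by its name, has taken for a name from the list of things; names that differ only in an ending like _2 or _b are one class to them, and where a whole thing is asked for, a point or a joint stands for the part that bears it (a point fixed in the world has none). Each returns a list of dicts, best first, with "score" (0 to 1); they miss things now and then, are a little off and sometimes report something else, mostly with a low value. They report only what shows in the picture. A call takes as long as a camera call. They do not tell look-alikes from the thing itself.
- robot.look_for(camera, label): "position" ([x, y, z] in m, in world coordinates, good to about 4 mm: the middle of the surface that is visible of it).
The state is a dict: "t": time; "joints": joint angles; "qd": joint speeds; "effort": joint torques, N m; "eef_pos": TCP position; "ee_rot": TCP orientation; "ft_force": force on the tool from outside, world axes, zero at the start; "wrist_torque": the same for the moment, N m; "opening": finger opening in m.
Only numpy, scipy, OpenCV 4.12 (cv2) and the standard library are available. Lean on these libraries where they do the work, as an engineer would, in place of code of your own. Each camera call takes 0.05 s, during which the arm holds its last target. There are 200 camera calls.

TASK

Try the three aluminium sample tubes on the test ramp, one at a time: take each from the rack, set it down level across the ramp, square to it, at the yellow start line near the top, and let go. Good tubes roll down by themselves into the covered pocket at the foot and stay there; any tube that stays lying on the slope is out of round, so pick it up again and lay it in the red reject tray. Leave the bottle, the glass dish and the tape roll as they are.

Things in the scene. Friction and masses are not known exactly. Their poses are not given: they have to be found in the camera images.
- tube_1_center (a point): tube of bare aluminium, a blue stopper in each end, about 30 mm thick (an out-of-round one 26 x 34 mm), body 84 mm, 92 mm over the stoppers, 40 to 85 g. All look nearly alike; whether this one rolls is known only once tried. This point is its centre, on its axis; x runs along it. It starts level in one of the rack's slots (out-of-round: flat side down), to be gripped across its middle from above
- tube_2_center (a point): tube of bare aluminium, a blue stopper in each end, about 30 mm thick (an out-of-round one 26 x 34 mm), body 84 mm, 92 mm over the stoppers, 40 to 85 g. All look nearly alike; whether this one rolls is known only once tried. This point is its centre, on its axis; x runs along it. It starts level in one of the rack's slots (out-of-round: flat side down), to be gripped across its middle from above
- tube_3_center (a point): tube of bare aluminium, a blue stopper in each end, about 30 mm thick (an out-of-round one 26 x 34 mm), body 84 mm, 92 mm over the stoppers, 40 to 85 g. All look nearly alike; whether this one rolls is known only once tried. This point is its centre, on its axis; x runs along it. It starts level in one of the rack's slots (out-of-round: flat side down), to be gripped across its middle from above
- ramp: fixed test ramp, 122 mm wide (its x), 280 mm long (its y); origin: centre of its underside, on the worktop. Its dark surface falls 7 degrees towards its own +y: 46 mm high at the top end (y = -140 mm), 12 mm at the foot (y = +140 mm). 110 mm are free between side guides that stand 12 mm above the surface; the top end is open. A good tube let go at the start line is in the pocket within 1.5 s
- ramp_start (a point): centre of the yellow start line across the ramp, on the running surface, 95 mm uphill of the ramp's middle (ramp y = -95 mm, 41 mm above the worktop). A tube set down here lies with its axis along the ramp's x, its centre 13 to 15 mm above the surface
- ramp_pocket (a point): centre of the pocket floor (ramp y = +100 mm). From ramp y = +55 mm to the foot a clear cover 45 mm above the surface, closed at the sides and the end, makes the pocket: tubes can enter only by rolling in from the slope. It holds two tubes side by side, their centres at ramp y = 70 to 125 mm
- rack: fixed grey and white rack, 78 x 200 mm; origin: centre of its underside. Tubes lie along its x in three slots at y = -75, 0, +75 mm, undersides 20 mm above the worktop, on two notched cheeks at x = -34 and +34 mm (6 mm thick, teeth 31 mm high between slots); between the cheeks 62 mm are free, with only a 5 mm base plate under the tubes
- reject_tray: fixed open red tray, 150 (x) x 100 (y) x 40 mm high, wall 4 mm, inner floor 4 mm above the worktop. Origin: centre of its underside
- spare_bottle: bystander: white plastic bottle, 48 mm thick, 112 mm tall, standing; origin at the centre of its underside
- petri_dish: bystander: glass dish, 70 mm across, 16 mm high; origin at the centre of its underside
- tape_roll: bystander: roll of beige tape, 68 mm across, 19 mm high, lying flat; origin at the centre of its underside
Not all that is in view belongs to the job. Leave any purple look-alike of the part that bears tube_2_center alone.

How it is judged:
By the outcome, as a careful person would: the job done as asked, in the order asked, and still so for the second after the job is handed in, with the robot touching nothing.
It also fails if it takes over 69 s, if anything falls off the work surface, if the arm or the gripper's body presses on something with over 40 N, if the wrist force passes 120 N, or if a joint passes its speed limit or range.

## Working session

There is one attempt and no reset: what is moved stays moved. The work goes in short steps, Python scripts to look and compute and a shell command to move; the robot and the scene stay as the last step left them, time stands still between calls to the robot, and variables do not carry over. Pictures are saved under pics/ and viewed, about 8 in all and at most 12, crops included, and the job is handed in when it is done.

```bash
mkdir -p pics; cat > h.py <<'E'
import numpy as np, cv2
from plant import robot
def cap(n,f=None):
    c=robot.capture(n)
    if f: cv2.imwrite('pics/'+f,c['img'][:,:,::-1])
    return c
def pt(c,u,v):
    z=c['range_z'][int(v),int(u)]
    p=np.array([(u-c['cx'])/c['fx']*z,-(v-c['cy'])/c['fy']*z,-z,1])
    return (c['cam_to_world']@p)[:3]
def cloud(c):
    v,u=np.mgrid[0:480,0:640]; z=c['range_z']
    P=np.stack([(u-c['cx'])/c['fx']*z,-(v-c['cy'])/c['fy']*z,-z,np.ones_like(z)],-1)
    return (P@c['cam_to_world'].T)[...,:3]
def px(c,p):
    q=np.linalg.inv(c['cam_to_world'])@np.r_[p,1]
    return np.round([c['cx']+c['fx']*q[0]/-q[2],c['cy']-c['fy']*q[1]/-q[2]])
E
python3 - <<'E'
from h import *
o=robot.get_obs(); print({k:np.round(o[k],3) for k in('t','eef_pos','ee_rot','opening','ft_force')})
c=cap('top','top1.png'); print(c['fx'],c['cam_to_world'].round(3).tolist())
for l in ['tube_1_center','ramp','ramp_start','ramp_pocket','rack','reject_tray','spare_bottle','petri_dish','tape_roll']:
    for d in robot.look_for('top',l): print(l,round(d['score'],2),np.round(d['position'],3),px(c,d['position']))
cap('scene','scene1.png')
E
```

```text
{'t': np.float64(0.0), 'eef_pos': array([0.29 , 0.609, 0.218]), 'ee_rot': array([-9.0068e+01,  4.0000e-03, -2.5485e+01]), 'opening': np.float64(0.093), 'ft_force': array([ 0.269,  0.148, -1.151])}
440.9680827014768 [[-0.02, 0.987, -0.162, 0.389], [-1.0, -0.016, 0.027, -0.149], [0.024, 0.163, 0.986, 0.902], [0.0, 0.0, 0.0, 1.0]]
tube_1_center 0.82 [0.44  0.028 0.048] [222. 284.]
ramp 0.57 [0.584 0.002 0.041] [237. 211.]
ramp_start 0.64 [0.584 0.007 0.041] [234. 211.]
ramp_pocket 0.91 [0.585 0.005 0.041] [235. 210.]
rack 0.59 [ 0.427 -0.052  0.009] [265. 291.]
reject_tray 0.92 [ 0.554 -0.395  0.001] [431. 227.]
reject_tray 0.39 [0.436 0.028 0.048] [221. 286.]
spare_bottle 0.34 [0.584 0.008 0.039] [234. 211.]
petri_dish 0.82 [ 0.704 -0.266 -0.002] [366. 159.]
tape_roll 0.96 [ 0.366 -0.251  0.017] [366. 319.]
tape_roll 0.55 [ 0.428 -0.054  0.012] [267. 290.]
```

View pics/top1.png

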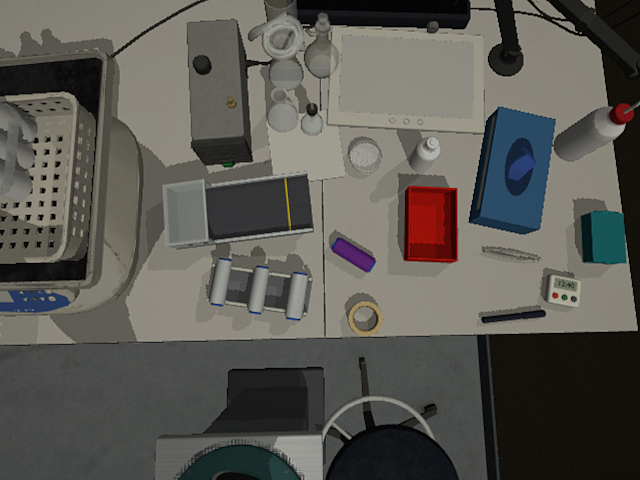

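View pics/scene1.png

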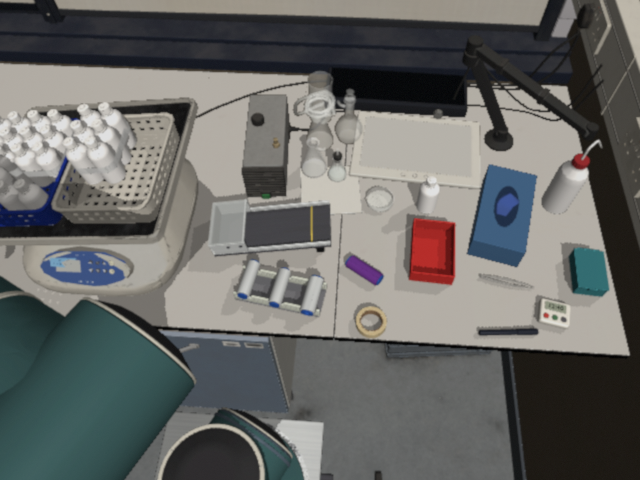

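Top view: rack tubes at px (221,282), (258,289) and (297,296). The ramp's yellow line is at (288,203) and its pocket on the left at about (185,213). Tray (431,225). The purple look-alike lies apart at (353,254) and stays untouched. Next I'll measure tubes and ramp.

```bash
python3 - <<'E'
from h import *
c=cap('top'); P=cloud(c); im=c['img'].astype(int); v,u=np.mgrid[0:480,0:640]
# tubes
for n,(a,b) in enumerate([(221,282),(258,289),(297,296)]):
    m=(abs(u-a)<16)&(abs(v-b)<32)&(P[...,2]>0.036)&(P[...,2]<.07)
    k,L=cv2.connectedComponents(m.astype(np.uint8)); m=L==L[b,a]
    Q=P[m]; (cx,cy),(w,h),an=cv2.minAreaRect(np.float32(Q[:,:2]*1000))
    bx=cv2.boxPoints(((cx,cy),(w,h),an)); e=[bx[1]-bx[0],bx[2]-bx[1]]; e=max(e,key=np.linalg.norm)
    print('tube',m.sum(),round(cx,1),round(cy,1),round(w),round(h),'zmax',np.percentile(Q[:,2],[50,95]).round(4),'axis deg',np.degrees(np.arctan2(e[1],e[0])).round(1))
# yellow line
m=(im[...,0]>130)&(im[...,1]>100)&(im[...,2]<80)&(abs(u-288)<15)&(abs(v-203)<40)
Q=P[m];(vx,vy,x0,y0)=cv2.fitLine(np.float32(Q[:,:2]),cv2.DIST_L2,0,.01,.01).ravel()
print('line',m.sum(),Q.mean(0).round(4),(Q.max(0)+Q.min(0))/2,'deg',np.degrees(np.arctan2(vy,vx)),np.ptp(Q,0).round(3))
# ramp dark surface
m=(im.sum(2)<260)&(u>210)&(u<312)&(v>175)&(v<240)&(P[...,2]>.012)
Q=P[m];A=np.c_[Q[:,:2],np.ones(len(Q))];s=np.linalg.lstsq(A,Q[:,2],rcond=None)[0]
print('plane',m.sum(),s.round(4),'slope',np.degrees(np.arctan(np.hypot(*s[:2]))),'downhill yaw',np.degrees(np.arctan2(-s[1],-s[0])), cv2.minAreaRect(np.float32(Q[:,:2]*1000)))
m=(im[...,0]>100)&(im[...,1]<40)&(abs(u-431)<35)&(abs(v-225)<48); Q=P[m]
print('tray',cv2.minAreaRect(np.float32(Q[Q[:,2]>.03][:,:2]*1000)),Q[:,2].max())
m=(abs(u-240)<12)&(abs(v-320)<6)
print('table z',np.median(P[250:300,385:400,2]),np.median(P[325:332,200:300,2]))
Q=P[150:170,352:380];print('dish z',Q[...,2].max()); print('bottle',P[135:170,410:440,2].max(),[P[a,b].round(3) for a,b in((147,433),(155,425))])
cv2.imwrite('pics/crop.png',cv2.resize(c['img'][160:330,155:445,::-1],None,fx=2.7,fy=2.7,interpolation=3))
E
```

```text
tube 716 444.4 32.1 30 92 zmax [0.0468 0.0504] axis deg -9.6
tube 707 427.6 -41.3 30 92 zmax [0.0468 0.0506] axis deg -9.2
tube 778 414.1 -115.0 33 92 zmax [0.0439 0.0471] axis deg -9.1
line 77 [ 0.6004 -0.0984  0.0405] [ 0.60194483 -0.09872138  0.03996194] deg 5.1504383 [0.096 0.01  0.007]
plane 5260 [-0.5757 -0.2486  0.3663] slope 32.09160501832191 downhill yaw 23.358408602202275 ((519.5726318359375, -45.03156280517578), (265.72869873046875, 203.4161834716797), 1.1740168333053589)
tray ((480.3995666503906, -327.8276062011719), (162.3175811767578, 366.72601318359375), 51.04963302612305) 0.9015894612356133
table z 0.0002955851170543533 0.00038057632606292024
dish z 0.9015894612356133
bottle 0.9015894612356133 [array([ 0.687, -0.379,  0.108]), array([ 0.68 , -0.37 ,  0.084])]
```

View pics/crop.png

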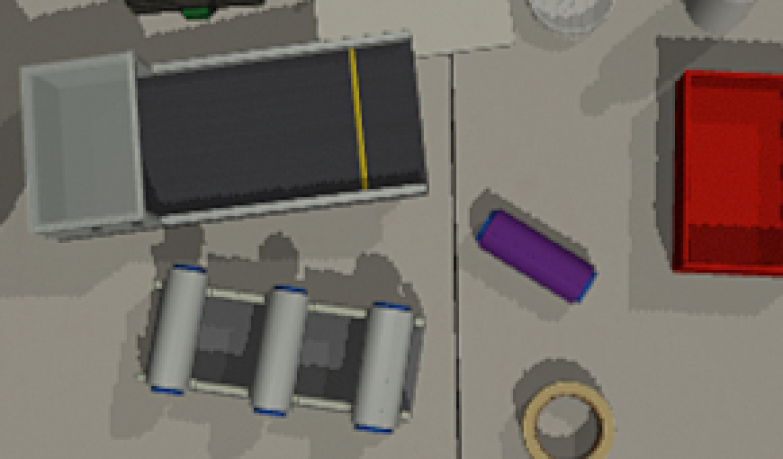

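The crop shows three grey tubes in the rack slots, the purple tube lying apart at crop (537,257), and the ramp with its line at crop (357,118). The three bare-aluminium tubes in the slots fit the description; the purple one is the look-alike. Now I'll refine ramp and tray, and check obstacle height along the path.

```bash
python3 - <<'E'
from h import *
c=cap('top'); P=cloud(c); im=c['img'].astype(int); v,u=np.mgrid[0:480,0:640]; ok=c['range_z']>0
m=ok&(im.max(2)<90)&(u>215)&(u<308)&(v>180)&(v<238)&(P[...,2]>.02)&(P[...,2]<.06)&(P[...,0]>.53)
Q=P[m]
for _ in range(4):
    s=np.linalg.lstsq(np.c_[Q[:,:2],np.ones(len(Q))],Q[:,2],rcond=None)[0]
    r=Q[:,2]-np.c_[Q[:,:2],np.ones(len(Q))]@s; Q=Q[abs(r)<.004]
print('plane',len(Q),s.round(4),'slope',np.degrees(np.arctan(np.hypot(*s[:2]))),'downhill',np.degrees(np.arctan2(-s[1],-s[0])),cv2.minAreaRect(np.float32(Q[:,:2]*1000)), 'z at line',s@[.602,-.0987,1])
# edges of dark band near the line: rows across
for y in (-.12,-.0987,-.07,-.03,.0):
    q=Q[abs(Q[:,1]-y)<.004]; print(y,q[:,0].min().round(4),q[:,0].max().round(4))
m=ok&(im[...,0]>90)&(im[...,1]<50)&(im[...,2]<50)&(u>395)&(u<465)&(v>180)&(v<268)
q=P[m&(P[...,2]>.03)&(P[...,2]<.06)]; print('tray',m.sum(),cv2.minAreaRect(np.float32(q[:,:2]*1000)))
s2=cap('scene'); S=cloud(s2)
for nm,p,k in(('top',P,ok),('scene',S,s2['range_z']>0)):
  for y in np.arange(.05,.75,.1):
    z=p[k&(abs(p[...,1]-y)<.05)&(p[...,0]>.2)&(p[...,0]<.55)][:,2]; print(nm,round(y,2),z.max().round(3) if len(z) else None,end='; ')
E
```

```text
plane 4552 [ 0.0119 -0.122   0.0212] slope 6.98893550125816 downhill 95.57964691320979 ((588.563720703125, -46.001304626464844), (115.97602844238281, 186.89830017089844), 1.08351731300354) z at line 0.04038713387378568
-0.12 0.5366 0.6431
-0.0987 0.5337 0.6447
-0.07 0.5313 0.6458
-0.03 0.5382 0.6453
0.0 0.5353 0.6434
tray 2735 ((554.188232421875, -387.9942626953125), (98.14022827148438, 150.62416076660156), 86.1410903930664)
top 0.05 0.072; top 0.15 0.223; top 0.25 0.274; top 0.35 0.26; top 0.45 0.101; top 0.55 -0.885; top 0.65 -0.885; scene 0.05 0.073; scene 0.15 0.226; scene 0.25 0.278; scene 0.35 0.264; scene 0.45 0.298; scene 0.55 0.29; scene 0.65 0.009;
```

```bash
python3 - <<'E'
from h import *
c=cap('top'); P=cloud(c); im=c['img'].astype(int); v,u=np.mgrid[0:480,0:640]; ok=c['range_z']>0
m=ok&(im[...,0]-im[...,2]>35)&(abs(u-288)<10)&(abs(v-203)<32)&(P[...,2]>.03)
Q=P[m]; print(m.sum(),v[m].min(),v[m].max(),Q.min(0).round(4),Q.max(0).round(4),Q.mean(0).round(4))
# guide tops
for uu in (240,265,288):
    print(uu,[(r,P[r,uu].round(3).tolist()) for r in list(range(174,186,2))+list(range(226,242,2))])
for x in (.38,.42,.45,.48,.52):
    print(x,[ (zz,P[ok&(abs(P[...,0]-x)<.02)&(P[...,2]>zz)&(P[...,2]<.4)&(P[...,1]>.06)&(P[...,1]<.5)][:,1].min().round(3)) for zz in (.08,.12,.18,.22)])
E
```

```text
129 178 229 [ 0.5452 -0.1037  0.0364] [ 0.6505 -0.0919  0.0446] [ 0.5988 -0.0982  0.0406]
240 [(174, [0.673, 0.003, 0.001]), (176, [0.669, 0.003, -0.001]), (178, [0.665, 0.003, -0.002]), (180, [0.647, -0.004, 0.043]), (182, [0.644, -0.004, 0.04]), (184, [0.643, -0.002, 0.028]), (226, [0.556, -0.003, 0.028]), (228, [0.552, -0.003, 0.028]), (230, [0.548, -0.002, 0.025]), (232, [0.543, -0.003, 0.029]), (234, [0.539, -0.003, 0.029]), (236, [0.536, -0.003, 0.027]), (238, [0.529, -0.005, 0.04]), (240, [0.526, -0.005, 0.038])]
265 [(174, [0.671, -0.05, 0.004]), (176, [0.667, -0.05, 0.002]), (178, [0.648, -0.055, 0.05]), (180, [0.647, -0.054, 0.041]), (182, [0.644, -0.053, 0.036]), (184, [0.64, -0.053, 0.035]), (226, [0.554, -0.053, 0.035]), (228, [0.549, -0.054, 0.035]), (230, [0.546, -0.053, 0.034]), (232, [0.542, -0.053, 0.034]), (234, [0.536, -0.055, 0.046]), (236, [0.532, -0.055, 0.045]), (238, [0.529, -0.053, 0.035]), (240, [0.531, -0.05, 0.001])]
288 [(174, [0.655, -0.101, 0.054]), (176, [0.651, -0.101, 0.052]), (178, [0.65, -0.1, 0.042]), (180, [0.647, -0.1, 0.039]), (182, [0.642, -0.1, 0.042]), (184, [0.638, -0.1, 0.042]), (226, [0.552, -0.1, 0.041]), (228, [0.548, -0.099, 0.039]), (230, [0.543, -0.1, 0.042]), (232, [0.538, -0.1, 0.051]), (234, [0.535, -0.1, 0.048]), (236, [0.538, -0.097, 0.002]), (238, [0.534, -0.097, 0.001]), (240, [0.53, -0.097, 0.001])]Traceback (most recent call last):
  File "<stdin>", line 9, in <module>
    return umr_minimum(a, axis, None, out, keepdims, initial, where)
ValueError: zero-size array to reduction operation minimum which has no identity
```

```bash
python3 -m handwheel '[[-0.3,[0,0,5],[0,0,0]],[-0.3,[0,0,5],[0,0,0.09]],[-0.3,[0,0,5],[0,0,0.09]],[-0.3,[0,0,5],[0,0,0.09]],[-0.3,[0,0,0],[0,0,0]]]' 15
```

```text
t: 1.38
eef_pos: [0.2905, 0.6095, 0.4234]
ee_rot: [-89.7, -0.1, -9.9]
ft_force: [-0.3, 0.7, -0.2]
opening: 0.0605
```

```bash
python3 - <<'E'
from h import *
o=robot.get_obs(); print(o['eef_pos'],o['joints'])
c=cap('top'); P=cloud(c); ok=c['range_z']>0
for x in (.38,.42,.45,.48,.52):
    for zz in (.06,.12,.18,.22):
        q=P[ok&(abs(P[...,0]-x)<.02)&(P[...,2]>zz)&(P[...,2]<.4)&(P[...,1]>.07)&(P[...,1]<.5)]
        print(x,zz,q[:,1].min().round(3) if len(q) else None,end=' | ')
E
```

```text
[0.29054962 0.60951916 0.42338997] [ 6.23490241e+01  7.67956335e+00  6.26111056e+01  4.07846693e-04
  1.09348713e+02 -1.77049295e+01]
0.38 0.06 0.32 | 0.38 0.12 None | 0.38 0.18 None | 0.38 0.22 None | 0.42 0.06 0.185 | 0.42 0.12 0.185 | 0.42 0.18 0.185 | 0.42 0.22 0.194 | 0.45 0.06 0.182 | 0.45 0.12 0.182 | 0.45 0.18 0.182 | 0.45 0.22 0.187 | 0.48 0.06 0.182 | 0.48 0.12 0.182 | 0.48 0.18 0.182 | 0.48 0.22 0.186 | 0.52 0.06 0.07 | 0.52 0.12 0.182 | 0.52 0.18 0.182 | 0.52 0.22 0.186 |
```

```bash
python3 -m handwheel '[[-0.3,[1.5,-5.5,0],[0,0,0]],[-0.3,[1.5,-5.5,0],[0,0,0]],[-0.3,[1.5,-5.5,0],[0,0,0]],[-0.3,[1.5,-5.5,0],[0,0,0]],[-0.3,[1.5,-5.5,0],[0,0,0]]]'; python3 -m handwheel '[[-0.3,[1.6,-6,0],[0,0,0]],[-0.3,[1.6,-6,0],[0,0,0]],[-0.3,[1.6,-6,0],[0,0,0]],[-0.3,[1.6,-6,0],[0,0,0]],[-0.3,[1,-6,0],[0,0,0]]]'
```

```text
t: 2.05
eef_pos: [0.3654, 0.3325, 0.4171]
ee_rot: [-90.1, 0.1, -10.0]
ft_force: [0.1, -0.4, 0.7]
opening: 0.0602
t: 2.68
eef_pos: [0.4394, 0.0323, 0.4171]
ee_rot: [-90.0, 0.1, -10.1]
ft_force: [1.1, 0.9, 0.3]
opening: 0.0605
```

```bash
python3 -m handwheel '[[-0.3,[0.5,0,-6],[0,0,0]],[-0.3,[0,0,-6],[0,0,0]],[-0.3,[0,0,-6],[0,0,0]],[-0.3,[0,0,-6],[0,0,0]],[-0.3,[0,0,-6],[0,0,0]]]'; python3 -m handwheel '[[-0.3,[0,0,-4],[0,0,0]],[-0.3,[0,0,-3],[0,0,0]],[-0.3,[0,0,-1.5],[0,0,0]],[-0.3,[0,0,-0.8],[0,0,0]],[-0.3,[0,0,0],[0,0,0]]]'; python3 -m handwheel '[[1,[0,0,0],[0,0,0]],[1,[0,0,0],[0,0,0]],[1,[0,0,0],[0,0,0]],[1,[0,0,0],[0,0,0]],[1,[0,0,0],[0,0,0]]]' 15
```

```text
t: 3.3
eef_pos: [0.4433, 0.0343, 0.1153]
ee_rot: [-90.0, 0.1, -10.1]
ft_force: [2.0, 0.7, -0.7]
opening: 0.0606
t: 3.92
eef_pos: [0.4445, 0.0343, 0.0258]
ee_rot: [-90.0, 0.0, -10.0]
ft_force: [-0.1, -0.5, 0.2]
opening: 0.06
t: 4.55
eef_pos: [0.4446, 0.0343, 0.0258]
ee_rot: [-90.0, -0.0, -10.0]
ft_force: [0.6, 0.2, 2.6]
opening: 0.0293
```

```bash
python3 -m handwheel '[[1,[0,0,3],[0,0,0]],[1,[0,0,6],[0,0,0]],[1,[3,-2.6,0],[0,0,0.09]],[1,[4,-3.5,0],[0,0,0.09]],[1,[4,-3.5,0],[0,0,0.087]]]'; python3 -m handwheel '[[1,[4,-3.5,0],[-0.122,-0.011,0]],[1,[0.2,0,-2.5],[0,0,0]],[1,[0,0,-2],[0,0,0]],[1,[0,0,0],[0,0,0]],[1,[0,0,0],[0,0,0]]]'; python3 - <<'E'
from h import *
o=robot.get_obs(); print(o['eef_pos'],o['ee_rot'])
c=cap('top'); cv2.imwrite('pics/a.png',cv2.resize(c['img'][130:260,150:350,::-1],None,fx=4,fy=4,interpolation=3))
E
```

```text
t: 5.18
eef_pos: [0.5556, -0.0628, 0.1157]
ee_rot: [-90.0, -0.0, 5.5]
ft_force: [0.3, 0.6, 0.5]
opening: 0.0295
t: 5.8
eef_pos: [0.5965, -0.0966, 0.0715]
ee_rot: [-97.0, -0.0, 5.3]
ft_force: [-0.3, 0.8, -0.9]
opening: 0.0295
[ 0.59650987 -0.09659919  0.07153871] [-9.70260523e+01 -3.20129290e-02  5.28880540e+00]
```

View pics/a.png

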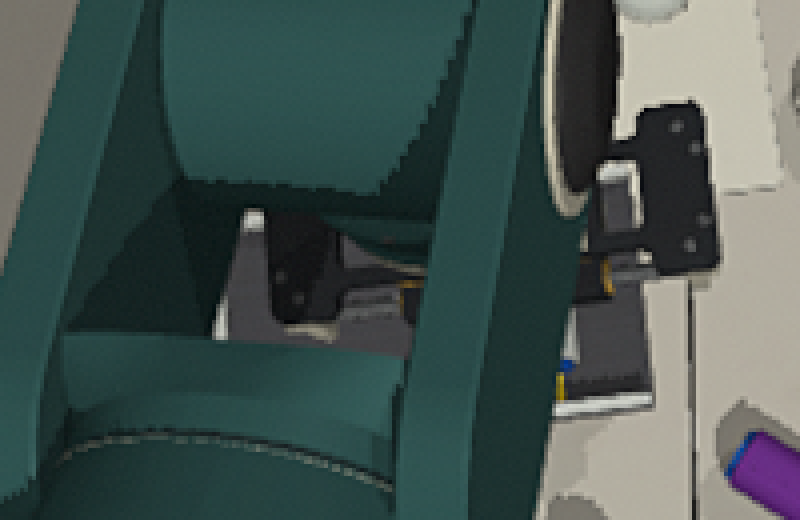

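The arm hides most of the tube, but its stopper at (568,365) sits just at the yellow line end (560,385), inside the guide. Lowering it the rest of the way.

```bash
python3 -m handwheel '[[1,[0,-0.1,-1.2],[0,0,0]],[1,[0,0,-0.7],[0,0,0]],[1,[0,0,-0.4],[0,0,0]],[1,[0,0,0],[0,0,0]],[1,[0,0,0],[0,0,0]]]'
```

```text
t: 6.48
eef_pos: [0.5966, -0.0977, 0.0478]
ee_rot: [-97.0, 0.0, 5.3]
ft_force: [0.1, 1.1, -0.4]
opening: 0.0293
```

```bash
python3 -m handwheel '[[1,[0,0,-0.07],[0,0,0]],[1,[0,0,0],[0,0,0]],[1,[0,0,-0.07],[0,0,0]],[1,[0,0,0],[0,0,0]],[1,[0,0,0],[0,0,0]]]'
```

```text
t: 7.1
eef_pos: [0.5965, -0.0977, 0.0466]
ee_rot: [-97.0, -0.0, 5.3]
ft_force: [-1.9, 0.8, 6.0]
opening: 0.0294
```

```bash
python3 -m handwheel '[[-0.1,[0,0,0],[0,0,0]],[-0.1,[0,0,0],[0,0,0]],[-0.1,[0,0.6,5],[0,0,0]],[-0.1,[0,0.6,5],[0,0,0]],[-0.3,[0,0,0],[0,0,0]]]'; python3 -m handwheel '[[-0.3,[-4,0,3],[0.122,0.011,0]],[-0.3,[-4,1,0],[0,0,-0.09]],[-0.3,[-4,1,0],[0,0,-0.09]],[-0.3,[-4,1,0],[0,0,-0.087]],[-0.3,[-0.9,1.45,0],[0,0,0]]]'; python3 - <<'E'
from h import *
o=robot.get_obs(); print(o['eef_pos'],o['ee_rot'])
c=cap('top','b.png'); cap('scene','b2.png')
E
```

```text
t: 7.72
eef_pos: [0.598, -0.0856, 0.1505]
ee_rot: [-97.1, -0.3, 5.3]
ft_force: [-0.5, -0.3, -0.8]
opening: 0.0569
t: 8.35
eef_pos: [0.426, -0.041, 0.1755]
ee_rot: [-90.0, -0.0, -10.1]
ft_force: [0.5, 0.7, 0.4]
opening: 0.0604
[ 0.42596312 -0.04100973  0.17552058] [-9.00042976e+01 -4.00736816e-03 -1.01137710e+01]
```

View pics/b.png

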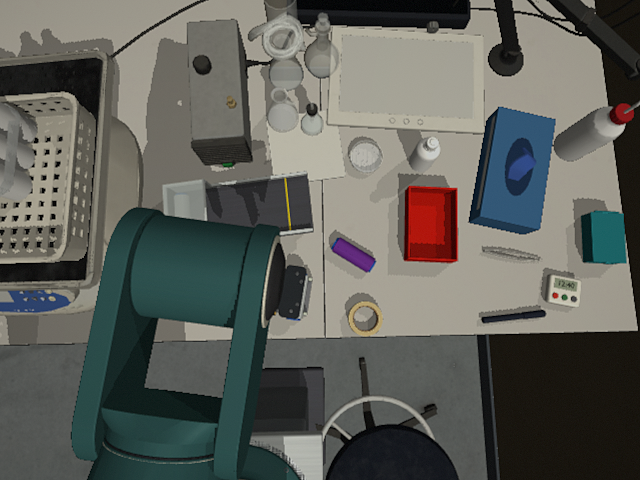

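Top view: slope round the line (288,203) is empty, so tube 1 has rolled; the pocket at (185,205) is partly hidden by the arm. Going for tube 2, then checking the scene view.

```bash
python3 -c "
import cv2;i=cv2.imread('pics/b2.png');cv2.imwrite('pics/b3.png',cv2.resize(i[170:330,180:400],None,fx=3.5,fy=3.5,interpolation=3))"; python3 -m handwheel '[[-0.3,[0.1,0,-5.5],[0,0,0]],[-0.3,[0,0,-5.5],[0,0,0]],[-0.3,[0,0,-3],[0,0,0]],[-0.3,[0,0,-1],[0,0,0]],[-0.3,[0,0,0],[0,0,0]]]'; python3 -m handwheel '[[1,[0,0,0],[0,0,0]],[1,[0,0,0],[0,0,0]],[1,[0,0,0],[0,0,0]],[1,[0,0,0],[0,0,0]],[1,[0,0,0],[0,0,0]]]' 15
```

```text
t: 9.07
eef_pos: [0.4288, -0.0413, 0.0263]
ee_rot: [-90.0, 0.0, -10.0]
ft_force: [0.1, -0.5, 1.1]
opening: 0.0604
t: 9.7
eef_pos: [0.4287, -0.0412, 0.0266]
ee_rot: [-90.0, -0.0, -10.0]
ft_force: [-0.1, 0.3, 4.0]
opening: 0.0299
```

View pics/b3.png

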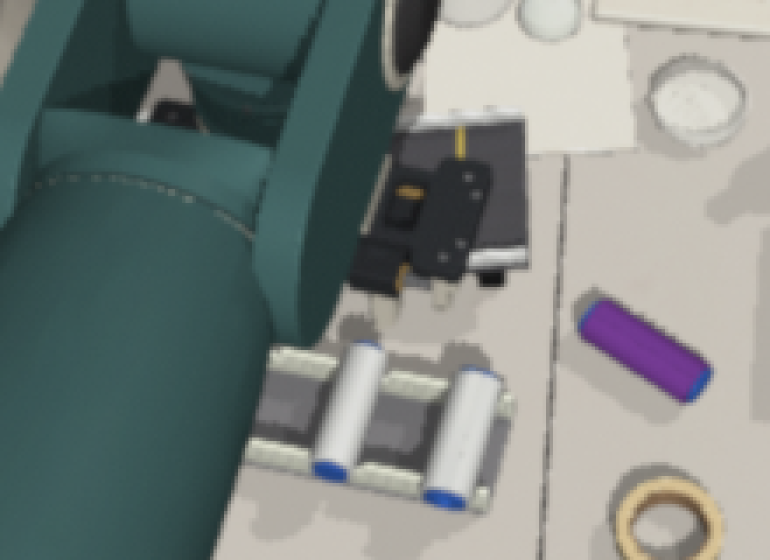

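Scene view: rack still holds two tubes, the line area is clear, but the arm hides the pocket. I'll lift tube 2 and swing aside for a clear look.

```bash
python3 -m handwheel '[[1,[0,0,4],[0,0,0]],[1,[0,0,6],[0,0,0]],[1,[1,-6,2],[0,0,0]],[1,[1,-6,0],[0,0,0]],[1,[1,-6,0],[0,0,0]]]'; python3 -m handwheel '[[1,[0,-6,0],[0,0,0]],[1,[0,-3,0],[0,0,0]],[1,[0,0,0],[0,0,0.09]],[1,[0,0,0],[0,0,0.09]],[1,[0,0,0],[0,0,0.087]]]'; python3 - <<'E'
from h import *
o=robot.get_obs(); print(o['eef_pos'],o['opening'])
c=cap('top','d.png'); 
for d in robot.look_for('top','tube_1_center'): print(d['score'],d['position'],px(c,d['position']))
cv2.imwrite('pics/d2.png',cv2.resize(c['img'][160:260,150:330,::-1],None,fx=4,fy=4,interpolation=3))
E
```

```text
t: 10.32
eef_pos: [0.4583, -0.2217, 0.1462]
ee_rot: [-90.0, -0.1, -10.0]
ft_force: [1.5, 1.4, -0.7]
opening: 0.0294
t: 10.95
eef_pos: [0.458, -0.3098, 0.1454]
ee_rot: [-90.0, 0.0, 5.4]
ft_force: [1.3, 0.5, -0.1]
opening: 0.0296
[ 0.45803843 -0.30979603  0.14539797] 0.02955345526135126
```

View pics/d2.png

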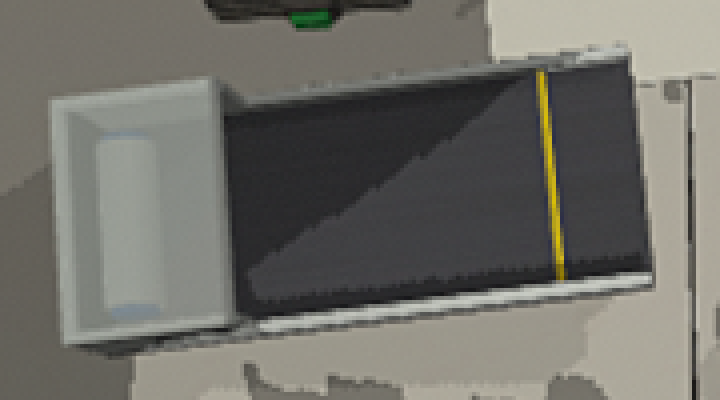

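Tube 1 lies in the pocket (crop (130,225)), square, at the foot end, and the slope is clear. Tube 2 to the line.

```bash
python3 -m handwheel '[[1,[3.5,5.3,0],[0,0,0]],[1,[3.5,5.3,0],[0,0,0]],[1,[3.5,5.3,0],[0,0,0]],[1,[3.35,5.4,-2],[-0.122,-0.011,0]],[1,[0,-0.1,-3],[0,0,0]]]'; python3 -m handwheel '[[1,[0,0,-3],[0,0,0]],[1,[0,0,-1.2],[0,0,0]],[1,[0,0,-0.4],[0,0,0]],[1,[0,0,0],[0,0,0]],[1,[0,0,0],[0,0,0]]]'
```

```text
t: 11.68
eef_pos: [0.595, -0.0979, 0.097]
ee_rot: [-97.1, -0.1, 5.6]
ft_force: [-1.1, -1.4, -1.5]
opening: 0.0297
t: 12.3
eef_pos: [0.5934, -0.1039, 0.0521]
ee_rot: [-97.0, -0.1, 5.2]
ft_force: [1.0, 0.2, -0.3]
opening: 0.0293
```

```bash
python3 -m handwheel '[[1,[0.3,0.6,0],[0,0,0]],[1,[0,0,-0.35],[0,0,0]],[1,[0,0,-0.1],[0,0,0]],[1,[0,0,0],[0,0,0]],[1,[0,0,0],[0,0,0]]]'
```

```text
t: 12.92
eef_pos: [0.5963, -0.0973, 0.0473]
ee_rot: [-97.0, -0.0, 5.3]
ft_force: [-2.6, 3.5, 8.2]
opening: 0.0297
```

```bash
python3 -m handwheel '[[-0.1,[0,0,0],[0,0,0]],[-0.1,[0,0,0],[0,0,0]],[-0.1,[0,0.6,5],[0,0,0]],[-0.1,[0,0.6,5],[0,0,0]],[-0.3,[0,0,0],[0,0,0]]]'; python3 -m handwheel '[[-0.3,[-4.5,0,3],[0.122,0.011,0]],[-0.3,[-4.5,0,0],[0,0,-0.09]],[-0.3,[-4.5,-1,0],[0,0,-0.09]],[-0.3,[-4.5,-1,0],[0,0,-0.087]],[-0.3,[-0.3,-1,0],[0,0,0]]]'
```

```text
t: 13.55
eef_pos: [0.5975, -0.0856, 0.1508]
ee_rot: [-97.1, -0.3, 5.3]
ft_force: [0.0, -0.3, 0.0]
opening: 0.0571
t: 14.18
eef_pos: [0.4112, -0.1159, 0.176]
ee_rot: [-90.0, -0.0, -10.1]
ft_force: [0.6, -0.3, 0.4]
opening: 0.0607
```

```bash
python3 -m handwheel '[[-0.3,[0.3,0.1,-5.5],[0,0,0]],[-0.3,[0,0,-5.5],[0,0,0]],[-0.3,[0,0,-3],[0,0,0]],[-0.3,[0,0,-1.15],[0,0,0]],[-0.3,[0,0,0],[0,0,0]]]'; python3 -m handwheel '[[1,[0,0,0],[0,0,0]],[1,[0,0,0],[0,0,0]],[1,[0,0,0],[0,0,0]],[1,[0,0,0],[0,0,0]],[1,[0,0,0],[0,0,0]]]' 15;  python3 -m handwheel '[[1,[0,0,4],[0,0,0]],[1,[0,0,6],[0,0,0]],[1,[1,-6,2],[0,0,0]],[1,[1,-6,0],[0,0,0]],[1,[1,-6,0],[0,0,0]]]'; python3 -m handwheel '[[1,[0,-2,0],[0,0,0]],[1,[0,0,0],[0,0,0]],[1,[0,0,0],[0,0,0.09]],[1,[0,0,0],[0,0,0.09]],[1,[0,0,0],[0,0,0.087]]]'; python3 - <<'E'
from h import *
o=robot.get_obs(); print(o['eef_pos'],o['opening'])
c=cap('top'); 
cv2.imwrite('pics/e.png',cv2.resize(c['img'][160:350,150:470,::-1],None,fx=2.5,fy=2.5,interpolation=3))
E
```

```text
t: 14.8
eef_pos: [0.4161, -0.1147, 0.0248]
ee_rot: [-90.0, 0.1, -10.0]
ft_force: [0.3, 0.2, 0.5]
opening: 0.0604
t: 15.42
eef_pos: [0.4163, -0.1147, 0.0255]
ee_rot: [-90.0, -0.0, -10.0]
ft_force: [-0.7, 1.0, 6.0]
opening: 0.0333
t: 16.05
eef_pos: [0.4458, -0.2951, 0.1448]
ee_rot: [-90.0, -0.0, -10.0]
ft_force: [1.4, 0.9, 0.1]
opening: 0.033
t: 16.68
eef_pos: [0.4458, -0.3116, 0.1447]
ee_rot: [-90.0, -0.0, 5.5]
ft_force: [-0.1, -0.2, -0.6]
opening: 0.034
[ 0.44577644 -0.31157582  0.14466181] 0.034043090731005816
```

View pics/e.png

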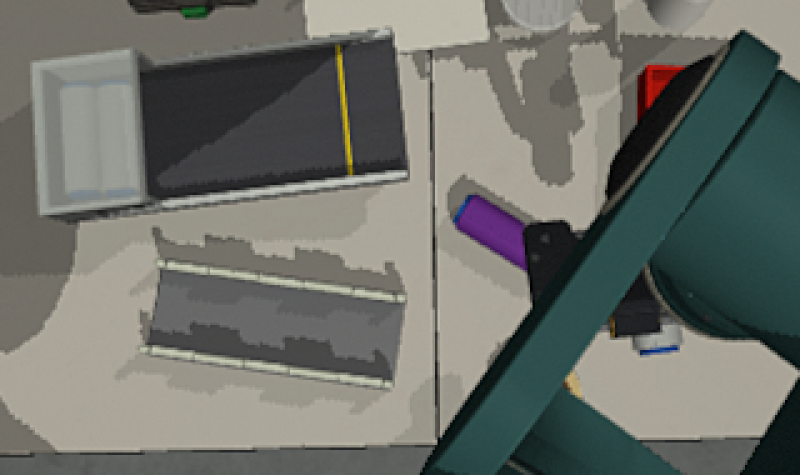

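Two tubes lie side by side in the pocket (crop (80,135) and (113,135)), rack empty, tube 3 in the grip (34 mm wide). Now to the line.

```bash
python3 -m handwheel '[[1,[3.8,5.3,0],[0,0,0]],[1,[3.8,5.3,0],[0,0,0]],[1,[3.8,5.3,0],[0,0,0]],[1,[3.75,5.5,-1],[-0.122,-0.011,0]],[1,[0,0,-3],[0,0,0]]]'; python3 -m handwheel '[[1,[0,0,-3],[0,0,0]],[1,[0,0,-1.7],[0,0,0]],[1,[0,0,-0.4],[0,0,0]],[1,[0,0,0],[0,0,0]],[1,[0,0,0],[0,0,0]]]'
```

```text
t: 17.35
eef_pos: [0.5919, -0.1029, 0.1063]
ee_rot: [-97.1, -0.2, 5.7]
ft_force: [0.3, -0.6, -1.4]
opening: 0.0337
t: 17.98
eef_pos: [0.5903, -0.11, 0.0555]
ee_rot: [-97.0, -0.1, 5.2]
ft_force: [0.6, -0.3, -0.0]
opening: 0.0337
```

```bash
python3 -m handwheel '[[1,[0.6,1.25,0],[0,0,0]],[1,[0,0,-0.5],[0,0,0]],[1,[0,0,-0.3],[0,0,0]],[1,[0,0,0],[0,0,0]],[1,[0,0,0],[0,0,0]]]'
```

```text
t: 18.6
eef_pos: [0.5957, -0.0973, 0.0461]
ee_rot: [-97.0, 0.0, 5.3]
ft_force: [-1.2, 1.5, -0.7]
opening: 0.0337
```

```bash
python3 -m handwheel '[[1,[0,0,-0.06],[0,0,0]],[1,[0,0,0],[0,0,0]],[1,[0,0,-0.06],[0,0,0]],[1,[0,0,0],[0,0,0]],[1,[0,0,0],[0,0,0]]]'
```

```text
t: 19.23
eef_pos: [0.5958, -0.0973, 0.046]
ee_rot: [-97.0, 0.0, 5.3]
ft_force: [-5.6, 3.1, 11.2]
opening: 0.0336
```

```bash
python3 -m handwheel '[[-0.1,[0,0,0],[0,0,0]],[-0.1,[0,0,0],[0,0,0]],[-0.1,[0,0.6,5],[0,0,0]],[-0.1,[0,0.6,5],[0,0,0]],[-0.1,[0,0,0],[0,0,0]]]'; python3 -m handwheel '[[-0.1,[-3.8,-5.3,0],[0,0,0]],[-0.1,[-3.8,-5.3,0],[0,0,0]],[-0.1,[-3.8,-5.3,0],[0,0,0]],[-0.1,[-3.8,-5.3,0],[0,0,0]],[-0.1,[0,0,0],[0,0,0]]]';  python3 -m handwheel '[[-0.1,[0,0,0],[0,0,0]],[-0.1,[0,0,0],[0,0,0]],[-0.1,[0,0,0],[0,0,0]],[-0.1,[0,0,0],[0,0,0]],[-0.1,[0,0,0],[0,0,0]]]'; python3 -m handwheel '[[-0.1,[0,0,0],[0,0,0]],[-0.1,[0,0,0],[0,0,0]],[-0.1,[0,0,0],[0,0,0]],[-0.1,[0,0,0],[0,0,0]],[-0.1,[0,0,0],[0,0,0]]]'; python3 - <<'E'
from h import *
c=cap('top'); P=cloud(c); S=np.array([.5965,-.098]); a=np.radians(5.3)
cv2.imwrite('pics/f.png',cv2.resize(c['img'][160:260,150:350,::-1],None,fx=4,fy=4,interpolation=3))
h=P[...,2]-(P[...,:2]@[.0119,-.122]+.0212)
d=P[...,:2]-S; rx=d@[np.cos(a),np.sin(a)]; ry=d@[-np.sin(a),np.cos(a)]
m=(h>.016)&(h<.04)&(abs(rx)<.054)&(ry>-.045)&(ry<.14)
Q=P[m]; print(m.sum(), cv2.minAreaRect(np.float32(Q[:,:2]*1000)), Q[:,2].max(),h[m].max(),np.median(rx[m]),np.median(ry[m]))
E
```

```text
t: 19.85
eef_pos: [0.5974, -0.0852, 0.1493]
ee_rot: [-97.1, -0.3, 5.3]
ft_force: [-0.8, -0.6, -0.5]
opening: 0.0511
t: 20.48
eef_pos: [0.4476, -0.2911, 0.144]
ee_rot: [-97.0, 0.1, 5.0]
ft_force: [0.2, 0.6, 0.6]
opening: 0.051
t: 21.1
eef_pos: [0.4503, -0.2881, 0.145]
ee_rot: [-97.0, 0.0, 5.3]
ft_force: [0.2, -0.5, -0.2]
opening: 0.0513
t: 21.72
eef_pos: [0.4501, -0.2884, 0.145]
ee_rot: [-97.0, 0.0, 5.3]
ft_force: [-0.1, -0.0, 0.7]
opening: 0.051
753 ((593.41455078125, -96.77678680419922), (92.1384048461914, 32.959922790527344), 5.703330993652344) 0.07103506003555238 0.030456228325476162 -0.004756501595302485 0.0013055412584734364
```

View pics/f.png

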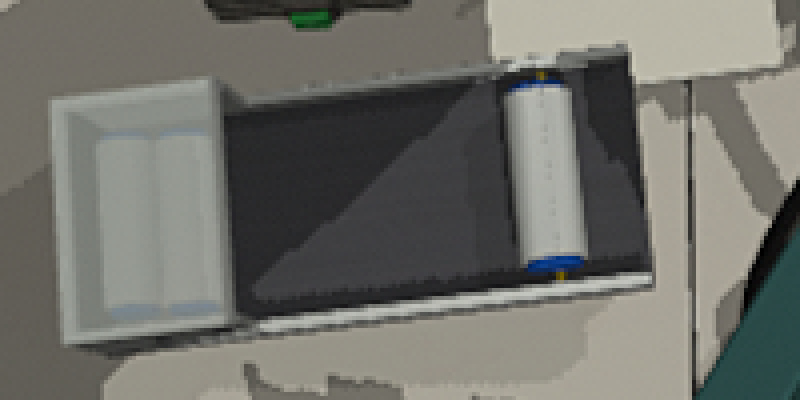

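Tube 3 lies still on the line (crop (547,175)) more than 1.5 s after release: out of round. Tubes 1 and 2 are in the pocket at (130,225) and (185,225). Picking tube 3 up.

```bash
python3 -m handwheel '[[-0.1,[3.6,4.8,0],[0,0,0]],[-0.1,[3.6,4.8,0],[0,0,0]],[-0.1,[3.6,4.8,0],[0,0,0]],[-0.1,[3.6,4.8,0],[0,0,0]],[-0.1,[0,0,0],[0,0,0]]]'; python3 -m handwheel '[[-0.1,[0,0,0],[0,0,0]],[-0.1,[0,0,-2],[0,0,0]],[-0.1,[0,0,-2],[0,0,0]],[-0.1,[0,0,0],[0,0,0]],[-0.1,[0,0,0],[0,0,0]]]'
```

```text
t: 22.4
eef_pos: [0.5956, -0.0935, 0.1445]
ee_rot: [-97.0, 0.0, 5.5]
ft_force: [-0.4, -0.9, -0.0]
opening: 0.0512
t: 23.02
eef_pos: [0.5941, -0.0967, 0.1051]
ee_rot: [-97.0, 0.0, 5.3]
ft_force: [-0.0, -0.3, 0.1]
opening: 0.0511
```

```bash
python3 -m handwheel '[[-0.1,[0,-0.1,-2.5],[0,0,0]],[-0.1,[0,0,-2],[0,0,0]],[-0.1,[0,0,-1.3],[0,0,0]],[-0.1,[0,0,0],[0,0,0]],[-0.1,[0,0,0],[0,0,0]]]'; python3 -m handwheel '[[1,[0,0,0],[0,0,0]],[1,[0,0,0],[0,0,0]],[1,[0,0,0],[0,0,0]],[1,[0,0,0],[0,0,0]],[1,[0,0,0],[0,0,0]]]' 15; python3 -m handwheel '[[1,[0,0.4,3],[0,0,0]],[1,[0,0.6,5],[0,0,0]],[1,[0,0,3],[0.122,0.011,0]],[1,[0,0,0],[0,0,-0.09]],[1,[0,0,0],[0,0,-0.07]]]'
```

```text
t: 23.65
eef_pos: [0.5945, -0.0974, 0.0478]
ee_rot: [-97.0, -0.0, 5.3]
ft_force: [0.2, -0.6, 1.2]
opening: 0.0512
t: 24.28
eef_pos: [0.5943, -0.0974, 0.0475]
ee_rot: [-97.0, -0.0, 5.3]
ft_force: [-1.4, 1.2, 5.3]
opening: 0.0336
t: 24.9
eef_pos: [0.5941, -0.0878, 0.1571]
ee_rot: [-90.0, -0.0, -4.1]
ft_force: [0.6, 0.2, -0.7]
opening: 0.0333
```

```bash
python3 -m handwheel '[[1,[-1,-6,0],[0,0,0]],[1,[-1,-6,0],[0,0,0]],[1,[-1,-6,0],[0,0,0]],[1,[-1,-6,0],[0,0,0]],[1,[0,-6,0],[0,0,0]]]'; python3 -m handwheel '[[1,[0,0,-3],[0,0,0]],[1,[0,0,-3],[0,0,0]],[1,[0,0,-1],[0,0,0]],[1,[0,0,0],[0,0,0]],[1,[0,0,0],[0,0,0]]]'; python3 - <<'E'
from h import *
c=cap('wrist','w.png')
E
```

```text
t: 25.52
eef_pos: [0.5533, -0.3894, 0.157]
ee_rot: [-90.0, 0.0, -3.9]
ft_force: [1.3, 0.1, -0.2]
opening: 0.0335
t: 26.15
eef_pos: [0.5547, -0.3876, 0.0885]
ee_rot: [-90.1, -0.1, -3.9]
ft_force: [0.8, -0.5, -0.9]
opening: 0.0335
```

View pics/w.png

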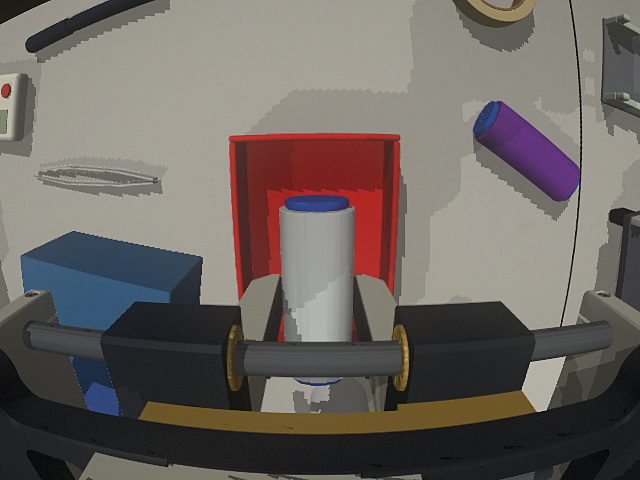

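The wrist view shows tube 3 centred over the red tray and parallel to it (tube at (317,270), tray walls at columns 237 and 393). Lowering it.

```bash
python3 -m handwheel '[[1,[0,0,-3],[0,0,0]],[1,[0,0,-2.5],[0,0,0]],[1,[0,0,-1.5],[0,0,0]],[1,[0,0,-0.5],[0,0,0]],[1,[0,0,0],[0,0,0]]]'; python3 -m handwheel '[[1,[0,0,-0.1],[0,0,0]],[1,[0,0,0],[0,0,0]],[1,[0,0,-0.05],[0,0,0]],[1,[0,0,0],[0,0,0]],[1,[0,0,0],[0,0,0]]]'
```

```text
t: 26.82
eef_pos: [0.5544, -0.3876, 0.0127]
ee_rot: [-90.0, -0.0, -3.9]
ft_force: [-0.7, 0.3, -0.4]
opening: 0.0334
t: 27.45
eef_pos: [0.5542, -0.3875, 0.0108]
ee_rot: [-90.0, -0.0, -3.9]
ft_force: [0.4, -0.3, 2.3]
opening: 0.0337
```

Contact, so I release gently and go up and away.

```bash
python3 -m handwheel '[[-0.03,[0,0,0],[0,0,0]],[-0.03,[0,0,0],[0,0,0]],[-0.03,[0,0,0],[0,0,0]],[-0.03,[0,0,4],[0,0,0]],[-0.03,[0,0,6],[0,0,0]]]'; python3 -m handwheel '[[-0.03,[0,0,6],[0,0,0]],[-0.03,[-4,5,0],[0,0,0]],[-0.03,[-4,5,0],[0,0,0]],[-0.03,[-4,5,0],[0,0,0]],[-0.03,[-3,4,0],[0,0,0]]]'; python3 -m handwheel '[[-0.03,[0,0,0],[0,0,0]],[-0.03,[0,0,0],[0,0,0]],[-0.03,[0,0,0],[0,0,0]],[-0.03,[0,0,0],[0,0,0]],[-0.03,[0,0,0],[0,0,0]]]'; python3 - <<'E'
from h import *
c=cap('top'); P=cloud(c)
cv2.imwrite('pics/g.png',cv2.resize(c['img'][120:350,150:490,::-1],None,fx=2.3,fy=2.3,interpolation=3))
E
```

```text
t: 28.08
eef_pos: [0.5533, -0.3868, 0.1097]
ee_rot: [-89.9, 0.2, -3.9]
ft_force: [0.6, -0.6, 1.7]
opening: 0.0478
t: 28.7
eef_pos: [0.4055, -0.1995, 0.1705]
ee_rot: [-90.0, -0.0, -3.9]
ft_force: [-0.9, 0.7, 1.1]
opening: 0.0479
t: 29.32
eef_pos: [0.4071, -0.2013, 0.1702]
ee_rot: [-90.0, 0.0, -3.9]
ft_force: [0.2, -0.2, 0.4]
opening: 0.048
```

View pics/g.png

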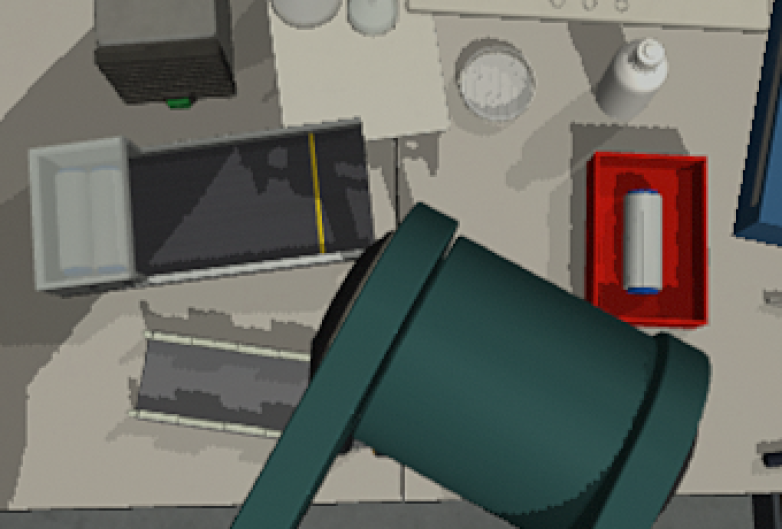

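Tube 3 lies flat in the tray (642,242), two tubes are in the pocket (75 and 108,222), and bottle and dish are where they were. The arm is free in the air.

```bash
python3 -c "
from plant import robot
print(robot.hand_in())"
```

```text
the job is handed in; nothing more can be done
None
```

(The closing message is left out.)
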